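# Lock a response case's tow handle out at its second stop and keep hold of it

### The arm

A 6-joint arm with a two-finger parallel gripper is mounted at the origin on the work surface. World frame = base frame: x ahead of the robot, y to its left, z up, the work surface at z = 0. Lengths are in m, angles in rad, forces in N, time in s.
With the tool pointing down it reaches from about 0.35 to 0.975 m from the base axis. Payload 4.9 kg.
Tool frame: the origin (TCP) lies at the centre of the arm's flange, where the gripper is bolted on; the fingertips stand 173 mm ahead of it and the grasp point (between the pads) lies 155 mm ahead of it (ctrl.finger_overhang is the distance from the TCP to the fingertips, in m); z points along the fingers, y is the direction in which the jaws open and shut (so a half turn about z gives the same grasp; the last joint's range is limited). The gripper opens to 85 mm and grips with 20 to 120 N. Pads are 22 mm wide; open, the fingers measure 114 mm over their backs; the gripper's body (76 mm by 85 mm) begins 54 mm behind the grasp point. The pads swing forward as they close: fully open they stand 13 mm farther back than shut.
Start: joints at [1.101, 0.053, 1.613, -0, 1.476, -0.119], TCP at [0.215, 0.587, 0.405] pointing down, gripper open.
Joint ranges: [-3.01, 3.01], [-1.01, 2.22], [0.06, 2.58], [-1.02, 4.17], [0.09, 2.62], [-3.14, 3.14]. Speed limits (rad/s): [2.57, 2.57, 3.14, 3.14, 3.14, 3.14].

### API

Orientations are given as a rotation vector (axis times angle).
In Python, from station import ctrl, eyes, spotter gives the robot as it stands.
- The arm moves only by the shell command python3 -m crank 'ROWS' [FORCE]. ROWS is JSON, a list of rows, each a list of 7 numbers: the turn, a rotation vector about the tool's x, y, z in rad, then the shift along the tool's x, y, z in mm, then the closure, from -1 (fully open) to 1 (shut). A call has 1 to 8 rows; each row shifts and turns the pose as measured when the row begins, along the tool's axes as they then stand; what a row does not reach is not made up. A row lasts 1/12 s, in which the tool goes at most 41.7 mm and 7.16 degrees, less where a joint would pass 70% of its speed; a pose out of reach is approached as far as the arm can. A call is refused whole if a number of a shift passes 41.7 or a number of a turn 0.125, either way. A call with a gripper value outside its range is refused whole. The fingers move at their own pace and stop on an object; FORCE is the grip in N (left out, the last holds). Time passes only in rows, so rows that do not move let the fingers close. It gives the time, the measured TCP pose, the force and the opening at its end, in the units of the state.
- ctrl.get_obs(): the state, without advancing time (a new reading comes with each control period).
- eyes.get_image(name): name is "scene" or "top"; returns a dict with "image" (480x640x3 uint8, red, green, blue), "vertical_fov" (degrees; the focal length in pixels is half the picture's height over the tangent of half this angle, whatever the lens; pixels are square), "cx", "cy" (the principal point, pixels), "rvec" (rotation vector, rad) and "tvec" (3), from world to camera coordinates, as OpenCV has them. Camera axes: x right, y down, z forward; pixel columns grow to the right and rows downward; lengths in m; the calibration is good to about 2 mm. A picture is of the moment at which its call begins. There is no depth.
- ctrl.finish_job(): hands the job in, once; it reports no verdict.
Trained networks look in a picture, given as the dict that the camera call returned (one of the last four; its "shot" number tells which), for a name from the list of things; names that differ only in an ending like _2 or _b are one class to them, and where a whole thing is asked for, a point or a joint stands for the part that bears it (a point fixed in the world has none). Each returns a list of dicts, best first, with "confidence" (0 to 1); they miss things now and then, are a little off and sometimes report something else, mostly with a low value. They report only what shows in the picture. A call takes as long as a camera call.
- spotter.look_for(query, picture): "centre" ([x, y, z] in m, in world coordinates, good to about 4 mm: the middle of the surface that is visible of it).
- spotter.outline_of(query, picture): "region" (480x640 bool, what is visible of it).
- spotter.mark_of(query, picture): "centre" ([x, y, z] in m, in world coordinates, good to about 4 mm: a listed point, or the origin of a listed thing).
The state is a dict: "t": time; "q": joint angles; "dq": joint speeds; "effort": joint torques, N m; "tool_pos": TCP position; "tool_rot": TCP orientation; "contact_force": force on the tool from outside, world axes, zero at the start; "wrist_torque": the same for the moment, N m; "opening": finger opening in m.
Only numpy, scipy, OpenCV 4.12 (cv2) and the standard library are available. Lean on these libraries where they do the work, as an engineer would, in place of code of your own. Each camera call takes 0.05 s, during which the arm holds its last target.

### The job

The wheeled response case is lying on the desk, packed and ready to go. Squeeze in the release button of its tow handle, pull the handle straight out past its first stop to its second stop, then take the pressure off the button so that it springs back out and the handle locks there. Finish holding the grip bar firmly between the fingers, beside the button, ready to tow the case away: the job ends while you hold it, and the loose things on the desk and on the case stay where they are.

Things in the scene. Friction and masses are not known exactly. Their poses are not given: they have to be found in the camera images.
- grip (a point): Centre of the black grip bar of the tow handle; moves with it. Bar 150 mm long (own x axis, level), 28 mm thick (own y), 26 mm high (own z, up), centre 170 mm above the desk. Own +y is the way the handle pulls out, straight and level. The bar's ends, 69 mm from the centre, meet 32 mm corner blocks on 16 mm aluminium tubes that slide into the case.
- button_face (a point): Centre of the outer face of the release button: grey block, 44 mm along the bar, 15 mm high, in the middle of the bar's outer (+y) face, 21 mm from the bar's centre line when out (7 mm proud of the bar). Axes as grip. Squeezing the bar between two fingers, one on the button and one behind the bar, presses it.
- button (a joint): How far the button is pressed, m: 0 = out, 0.005 = fully in (still 2 mm proud). Its spring pushes back with 5 N at rest, 9 N fully in. Pressed 0.0035 or more, the lock pin is drawn and the handle slides. Let go, the pin drops into the next hole it meets; the button comes fully out only when the pin is in a hole.
- handle (a joint): How far the handle is out, m: 0 = put away, 0.15 = first stop, 0.30 = second stop and end of travel. Lock holes at these three, with 2.5 mm of play; locked there while the button is out. With the button in it slides with about 3 N, passes the first stop freely, and stays where it is left. It starts locked, put away.
- case: Grey hard case lying back up, fixed by its weight: 360 mm wide, 515 mm long, 195 mm high (wheels at the far end 212 mm). Origin on the desk under the centre of the put-away bar; +y = pull direction; the case lies at y -30 to -545 mm. Behind the put-away bar is a well, open above: 50 mm free from the bar's inner face to the case, 250 mm long.
- stapler: loose bystander: black desk stapler lying on the desk in front of the case, may be below the path of the handle, 135 x 36 x 48 mm, origin at the centre of its underside
- mouse: loose bystander: black computer mouse, 105 x 60 x 34 mm, origin at the centre of its underside
- pen_cup: loose bystander: dark steel cup with pens, 76 mm across, 95 mm high (pens to 150 mm), origin at the centre of its underside
- sanitiser: loose bystander: pale bottle with white cap, 58 mm across, 150 mm high, origin at the centre of its underside
- radio: loose bystander: black two-way radio lying on the case, 58 x 125 x 34 mm plus a 70 mm stub aerial that points away from the handle, origin at the centre of its underside
- tape_roll: loose bystander: white roll of tape lying on the desk, 80 mm across, 25 mm high, origin at the centre of its underside

How it is judged:
By the outcome, as a careful person would: the job done as asked, in the order asked, and still so for the second after the job is handed in, while the arm keeps its last pose, push and grip.
It also fails if it takes over 48 s, if anything falls off the work surface, if the arm or the gripper's body presses on something with over 40 N, if the wrist force passes 120 N, or if a joint passes its speed limit or range.

## Working session

There is one attempt and no reset: what is moved stays moved. The work goes in short steps, Python scripts to look and compute and a shell command to move; the robot and the scene stay as the last step left them, time stands still between calls to the robot, and variables do not carry over. Pictures are saved under pics/ and viewed, and the job is handed in when it is done.

```bash
ls; mkdir -p pics
python3 - <<'E'
from station import ctrl, eyes, spotter
import cv2,numpy as np
print(ctrl.get_obs())
for n in("scene","top"):
    p=eyes.get_image(n); cv2.imwrite(f"pics/{n}0.png",p["image"][:,:,::-1])
    print(n,p["vertical_fov"],p["cx"],p["cy"],p["rvec"],p["tvec"])
    for q in["grip","button_face","case","stapler","radio","mouse","pen_cup","sanitiser","tape_roll"]:
        r=spotter.mark_of(q,p); print(q,[(np.round(d["centre"],3),round(d["confidence"],2)) for d in r[:2]])
E
```

```text
pics
{'t': 0.0, 'q': array([ 1.10100470e+00,  5.33909059e-02,  1.61427903e+00,  8.72697691e-06,
        1.47598916e+00, -1.18973018e-01]), 'dq': array([ 1.69817122e-03,  7.59083097e-04, -1.20564217e-03,  6.59231679e-05,
       -1.16141401e-03,  3.79605777e-04]), 'effort': array([ 1.45741476e-03, -3.93678761e+01, -3.70178175e+01, -2.64452234e-05,
        6.89784836e-03,  2.08265000e-06]), 'tool_pos': array([0.21465696, 0.58670691, 0.40345048]), 'tool_rot': array([-0.54813797, -3.09278522,  0.00310176]), 'contact_force': array([ 0.58582512, -0.09854626,  0.10567327]), 'wrist_torque': array([ 0.01624724, -0.06328312,  0.01414621]), 'opening': 0.08547103916133077}
scene 42.201451710039734 308.6629050762588 241.77179833196246 [ 1.55348127  1.92761151 -0.8462366 ] [ 0.09756571 -0.28849514  1.79797995]
grip [(array([ 0.607, -0.118,  0.177]), 0.6)]
button_face [(array([ 0.609, -0.095,  0.171]), 0.48)]
case [(array([ 0.682,  0.4  , -0.   ]), 0.53)]
stapler [(array([0.555, 0.071, 0.   ]), 0.62)]
radio [(array([ 0.582, -0.325,  0.184]), 0.8), (array([ 0.606, -0.118,  0.173]), 0.33)]
mouse [(array([0.557, 0.069, 0.002]), 0.62), (array([0.548, 0.376, 0.002]), 0.59)]
pen_cup []
sanitiser [(array([0.735, 0.324, 0.005]), 0.89)]
tape_roll []
top 45.943027935779284 323.38684709536756 246.3823498645667 [ 2.14830825 -2.13875781  0.16687772] [-0.00230759  0.55799668  1.55795162]
grip [(array([ 0.606, -0.118,  0.168]), 0.78), (array([ 0.582, -0.323,  0.185]), 0.33)]
button_face [(array([ 0.605, -0.096,  0.173]), 0.37)]
case [(array([ 0.6  , -0.116,  0.003]), 0.84)]
stapler [(array([0.553, 0.072, 0.   ]), 0.72)]
radio []
mouse [(array([ 0.551,  0.38 , -0.002]), 0.88)]
pen_cup [(array([0.689, 0.403, 0.001]), 0.97)]
sanitiser [(array([0.736, 0.325, 0.   ]), 0.86)]
tape_roll [(array([ 0.409,  0.27 , -0.002]), 0.95)]
```

View pics/top0.png

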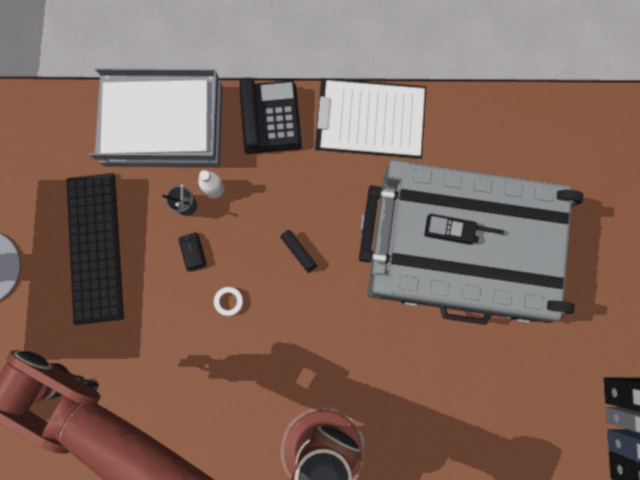

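View pics/scene0.png

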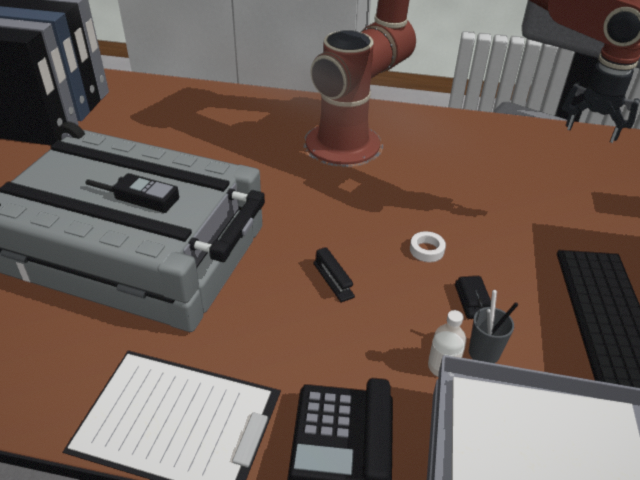

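```bash
cat > h.py <<'E'
from station import ctrl, eyes, spotter
import cv2,numpy as np
from scipy.spatial.transform import Rotation as R
def ray(p,px,z):
    f=240/np.tan(np.radians(p["vertical_fov"])/2)
    Rm=R.from_rotvec(p["rvec"]).as_matrix(); c=-Rm.T@p["tvec"]
    px=np.atleast_2d(px).astype(float)
    d=np.c_[(px[:,0]-p["cx"])/f,(px[:,1]-p["cy"])/f,np.ones(len(px))]@Rm
    return c+d*((z-c[2])/d[:,2])[:,None]
def proj(p,X):
    f=240/np.tan(np.radians(p["vertical_fov"])/2)
    return cv2.projectPoints(np.atleast_2d(X).astype(float),np.array(p["rvec"],float),np.array(p["tvec"],float),np.array([[f,0,p["cx"]],[0,f,p["cy"]],[0,0,1]]),None)[0][:,0]
def pose():
    o=ctrl.get_obs(); return np.array(o["tool_pos"]),R.from_rotvec(o["tool_rot"]).as_matrix(),o
E
python3 - <<'E'
from h import *
p=eyes.get_image("top")
for q in["grip","case","button_face"]:
    r=spotter.outline_of(q,p)
    for d in r[:2]:
        m=d["region"].astype(np.uint8)
        if m.sum()<5: continue
        ys,xs=np.nonzero(m); z=0.183 if q!="case" else 0.19
        W=ray(p,np.c_[xs,ys],z)[:,:2]
        rc=cv2.minAreaRect((W*1000).astype(np.float32)); print(q,d["confidence"],m.sum(),rc,W.mean(0))
    
im=p["image"][160:340,340:600]; cv2.imwrite("pics/topc.png",cv2.resize(im,None,fx=3,fy=3,interpolation=cv2.INTER_CUBIC)[:,:,::-1])
t,M,o=pose(); print(t,M)
E
```

```text
grip 0.97 1055 ((595.9893798828125, -133.8861846923828), (72.83476257324219, 204.15228271484375), 82.01629638671875) [ 0.59533173 -0.12255948]
case 0.89 27060 ((541.3721923828125, -371.3188171386719), (562.6524658203125, 392.1836853027344), 81.66756439208984) [ 0.54647628 -0.37405287]
button_face 0.5 769 ((520.8274536132812, 338.2364196777344), (95.70852661132812, 55.764625549316406), 16.1759033203125) [0.52110419 0.33817389]
[0.21474257 0.58693673 0.40469464] [[-9.39114186e-01  3.43605217e-01 -1.37307931e-06]
 [ 3.43605217e-01  9.39114186e-01  1.08130800e-05]
 [ 5.00490897e-06  9.68291966e-06 -1.00000000e+00]]
```

View pics/topc.png

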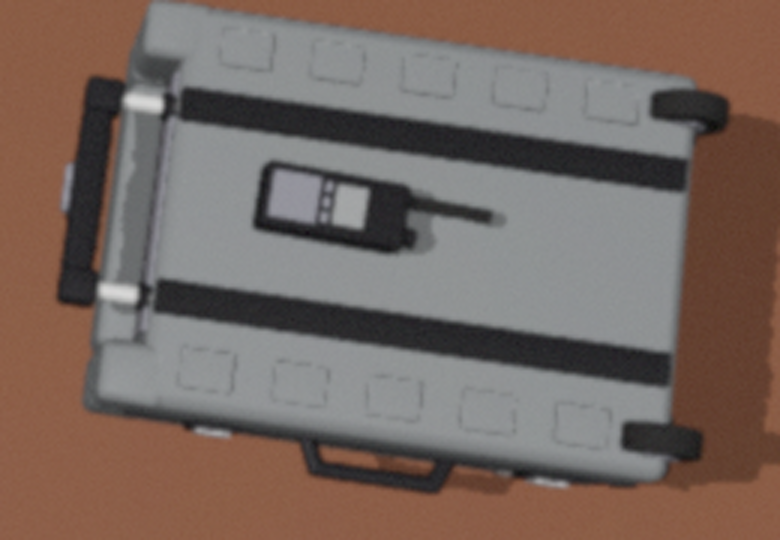

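Run:
```python
from h import *
p=eyes.get_image("top"); im=p["image"].astype(int)
m=spotter.outline_of("grip",p)[0]["region"]
m=cv2.dilate(m.astype(np.uint8),np.ones((3,3)))>0
d=m&(im.max(2)<75)
n,l,st,_=cv2.connectedComponentsWithStats(d.astype(np.uint8)); k=1+np.argmax(st[1:,4]); print(st[k])
ys,xs=np.nonzero(l==k); W=ray(p,np.c_[xs,ys],0.180)[:,:2]
print(cv2.minAreaRect((W*1000).astype(np.float32)),W.mean(0))
b=m&(im.min(2)>110); b[:,370:]=0
ys,xs=np.nonzero(b); print(len(xs),ray(p,np.c_[xs,ys],0.17).mean(0) if len(xs) else 0)
ps=eyes.get_image("scene")
for a in (81.5,):
  u=np.array([np.cos(np.radians(a)),np.sin(np.radians(a)),0]);w=np.array([u[1],-u[0],0])
  for q,n in((p,"t"),(ps,"s")):
    g=np.array([.605,-.119,.17]); v=[]
    for z in(-.013,.013):
      for sx,sy in((-69,-14),(-69,14),(69,14),(69,-14)): v.append(g+w*sx/1e3+u*sy/1e3+[0,0,z])
    P=proj(q,v); im2=q["image"].copy(); S=4
    c=P.mean(0).astype(int); x0,y0=c[0]-60,c[1]-60
    cr=cv2.resize(im2[y0:y0+120,x0:x0+120],None,fx=S,fy=S,interpolation=cv2.INTER_CUBIC)
    for i in(0,4): cv2.polylines(cr,[((P[i:i+4]-[x0,y0]+.5)*S).astype(np.int32)],True,(255,255,0) if i else (0,255,0),1)
    B=proj(q,g+u*.021); cv2.circle(cr,tuple(((B[0]-[x0,y0]+.5)*S).astype(int)),3,(255,0,0),1)
    cv2.imwrite(f"pics/fit_{n}.png",cr[:,:,::-1])
cv2.imwrite("pics/fit.png",np.hstack([cv2.imread("pics/fit_t.png"),cv2.imread("pics/fit_s.png")])[:,:][:480,:960]) 
i=cv2.imread("pics/fit.png"); cv2.imwrite("pics/fit.png",cv2.resize(i,(800,400)))
```

```text
[359 186  23  76 827]
((598.7724609375, -119.59205627441406), (33.68452835083008, 201.24082946777344), 81.4566650390625) [ 0.59785719 -0.11812992]
30 [ 0.60428012 -0.09974726  0.17      ]
```

View pics/fit.png

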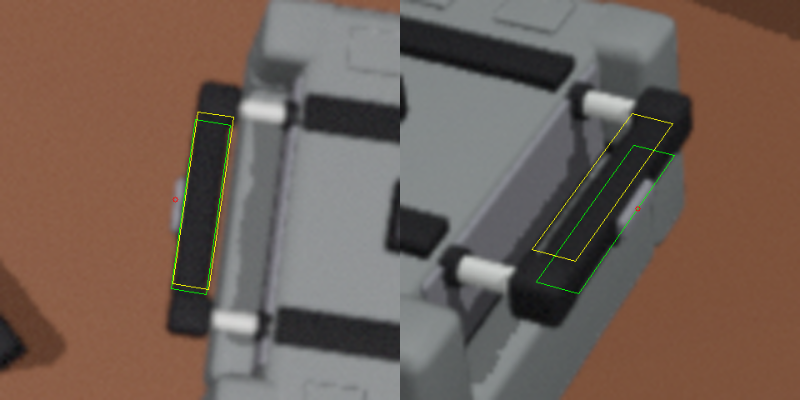

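```bash
cat > fit.py <<'E'
from h import *
import sys
def fit(g,a,name):
  p=eyes.get_image("top");ps=eyes.get_image("scene")
  u=np.array([np.cos(np.radians(a)),np.sin(np.radians(a)),0]);w=np.array([u[1],-u[0],0]);out=[]
  for q in(p,ps):
    g=np.array(g); v=[]
    for z in(-.013,.013):
      for sx,sy in((-101,-14),(-101,14),(101,14),(101,-14)): v.append(g+w*sx/1e3+u*sy/1e3+[0,0,z])
    P=proj(q,v); im2=q["image"]; S=4
    c=P.mean(0).astype(int); x0,y0=c[0]-50,c[1]-60
    cr=np.ascontiguousarray(cv2.resize(im2[y0:y0+120,x0:x0+100],None,fx=S,fy=S,interpolation=cv2.INTER_CUBIC))
    for i in(0,4): cv2.polylines(cr,[((P[i:i+4]-[x0,y0]+.5)*S).astype(np.int32)],True,(255,255,0) if i else (0,255,0),1)
    for x in(-.022,.022):
      B=proj(q,g+u*.021+w*x); cv2.circle(cr,tuple(((B[0]-[x0,y0]+.5)*S).astype(int)),3,(255,0,0),1)
    out.append(cr)
  cv2.imwrite(name,np.hstack(out)[:,:,::-1])
E
python3 -c "
from fit import *
fit([.599,-.1195,.17],81.5,'pics/fit2.png')"
```

```text
(no output)
```

View pics/fit2.png

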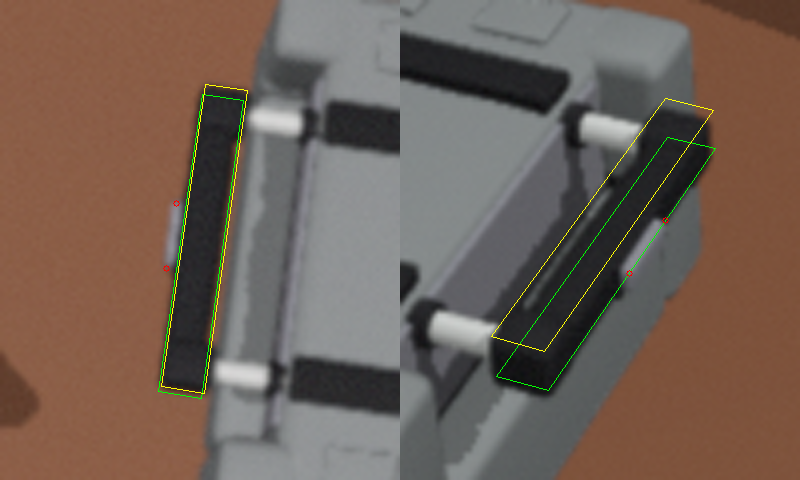

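```bash
python3 -m crank '[[0,0,-0.1,0,0,-10,-1],[0,0,-0.1,0,0,-10,-1],[0,0,0,-24,-31,0,-1],[0,0,0,-24,-31,0,-1],[0,0,0,-24,-31,0,-1],[0,0,0,-24,-31,0,-1],[0,0,0,-24,-31,0,-1],[0,0,0,-24,-31,0,-1]]' 40
python3 -m crank '[[0,0,0,-24,-31,0,-1],[0,0,0,-24,-31,0,-1],[0,0,0,-24,-31,0,-1],[0,0,0,-24,-31,0,-1],[0,0,0,-24,-31,0,-1],[0,0,0,-24,-31,0,-1],[0,0,0,-24,-31,0,-1],[0,0,0,-24,-31,0,-1]]'
cat > d.py <<'E'
from h import *
import sys
def d(tgt,a=81.5):
    t,M,o=pose()
    u=np.array([np.cos(np.radians(a)),np.sin(np.radians(a)),0]); z=np.array([0,0,-1.]); T=np.c_[np.cross(u,z),u,z]
    print("t",o["t"],"pos",t.round(4),"rot",R.from_matrix(M.T@T).as_rotvec().round(4),"shift mm",(M.T@(np.array(tgt)-t)*1000).round(1),"F",np.round(o["contact_force"],1),"open",o["opening"])
d([float(x) for x in sys.argv[1:4]])
E
python3 d.py .5995 -.116 .405
```

```text
t: 2.12
tool_pos: [0.3317, 0.3806, 0.4247]
tool_rot: [-0.199, -3.135, -0.002]
contact_force: [2.1, -0.5, 0.4]
opening: 0.0855
t: 2.78
tool_pos: [0.4944, 0.0955, 0.4271]
tool_rot: [0.196, 3.128, 0.007]
contact_force: [0.8, 0.4, -0.3]
opening: 0.0852
t 2.7833 pos [0.4944 0.0955 0.4271] rot [0.0053 0.0072 0.0234] shift mm [-130.5 -196.9   22. ] F [ 0.8  0.4 -0.3] open 0.08522545355574397
```

```bash
python3 -m crank '[[0,0,0.02,-21,-32,3,-1],[0,0,0,-21,-32,3,-1],[0,0,0,-21,-32,3,-1],[0,0,0,-21,-32,3,-1],[0,0,0,-21,-32,3,-1],[0,0,0,-21,-32,3,-1],[0,0,0,0,0,0,-1]]' 
python3 d.py .5995 -.116 .405
```

```text
t: 3.37
tool_pos: [0.5964, -0.1302, 0.4099]
tool_rot: [0.24, 3.119, 0.005]
contact_force: [-0.6, 0.4, -0.7]
opening: 0.0853
t 3.3667 pos [ 0.5964 -0.1302  0.4099] rot [ 0.0042  0.0131 -0.0053] shift mm [-0.8 14.5  5. ] F [-0.6  0.4 -0.7] open 0.08525461949203597
```

```bash
python3 -m crank '[[0.004,0.013,-0.005,-1,14,0,-1],[0,0,0,0,0,0,-1],[0,0,0,0,0,0,-1]]' 
python3 d.py .5995 -.116 .322; python3 -c "
from fit import *
fit([.599,-.1195,.17],81.5,'pics/fit3.png')"
```

```text
t: 3.62
tool_pos: [0.6001, -0.1178, 0.409]
tool_rot: [-0.239, -3.13, -0.001]
contact_force: [0.7, 0.7, 1.0]
opening: 0.0852
t 3.6167 pos [ 0.6001 -0.1178  0.409 ] rot [ 0.0007 -0.0026 -0.0041] shift mm [ 0.7  1.7 87. ] F [0.7 0.7 1. ] open 0.08519217393486102
```

View pics/fit3.png

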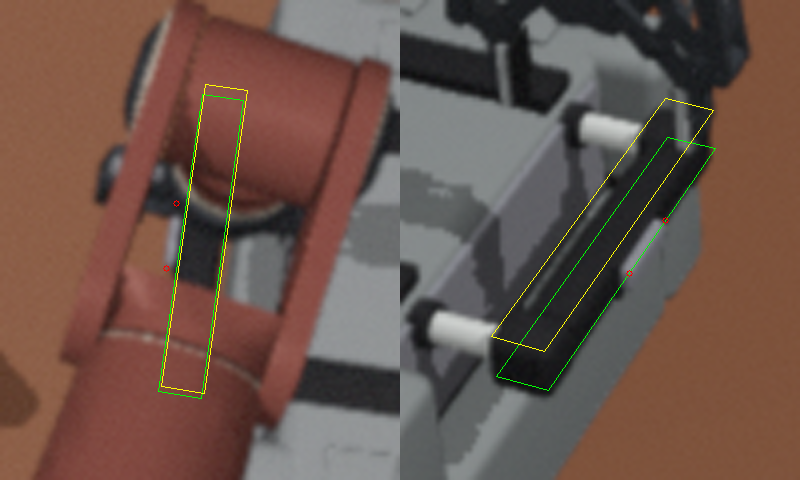

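```bash
python3 -m crank '[[0,0,-0.004,0.5,1.7,20,-1],[0,0,0,0,0,20,-1],[0,0,0,0,0,15,-1],[0,0,0,0,0,8,-1],[0,0,0,0,0,0,-1],[0,0,0,0,0,0,-1]]' 
python3 d.py .5995 -.116 .322
```

```text
t: 4.22
tool_pos: [0.599, -0.11, 0.3485]
tool_rot: [0.218, 3.129, -0.001]
contact_force: [0.6, 0.6, 0.6]
opening: 0.0851
t 4.2167 pos [ 0.599  -0.11    0.3485] rot [-0.0004  0.0054  0.009 ] shift mm [-1.2 -5.9 26.5] F [0.6 0.6 0.6] open 0.08511950479651566
```

```bash
python3 -m crank '[[0,0.005,0.007,-1,-5.5,8,-1],[0,0,0,0,0,8,-1],[0,0,0,0,0,7,-1],[0,0,0,0,0,0,-1],[0,0,0,0,0,0,-1]]' 
python3 d.py .5995 -.116 .322; python3 -c "
from fit import *
fit([.599,-.1195,.17],81.5,'pics/fit4.png')"
```

```text
t: 4.63
tool_pos: [0.6001, -0.116, 0.3271]
tool_rot: [0.229, 3.128, -0.003]
contact_force: [0.3, 0.7, 0.5]
opening: 0.0851
t 4.6333 pos [ 0.6001 -0.116   0.3271] rot [-0.0015  0.0056  0.002 ] shift mm [ 0.7 -0.1  5.1] F [0.3 0.7 0.5] open 0.08514900005620178
```

View pics/fit4.png

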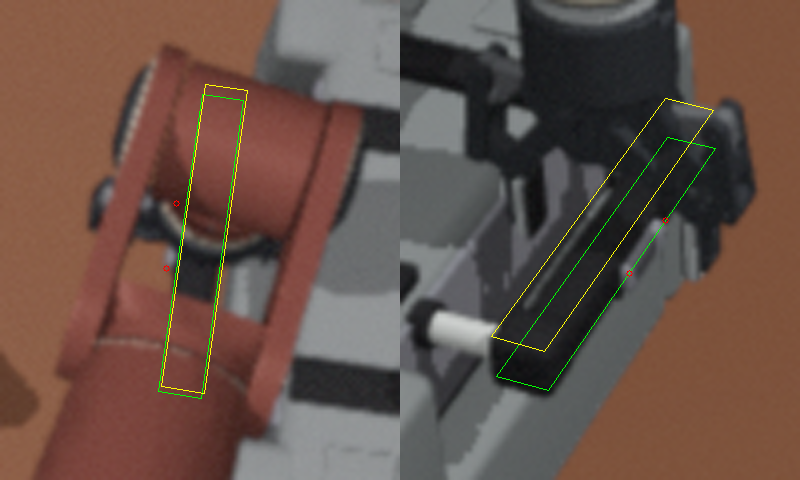

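```bash
python3 -m crank '[[0,0.005,0.002,0.7,0,5,-0.3],[0,0,0,0,0,0,0],[0,0,0,0,0,0,0],[0,0,0,0,0,0,0.1]]' 40
python3 d.py .5995 -.116 .322;  python3 -m crank '[[0,0,0,0,0,0,1],[0,0,0,0,0,0,1],[0,0,0,0,0,0,1],[0,0,0,0,0,0,1]]' 40
python3 d.py .5995 -.116 .322
```

```text
t: 5.07
tool_pos: [0.5996, -0.116, 0.3226]
tool_rot: [0.233, 3.132, -0.002]
contact_force: [-1.4, 5.4, 2.4]
opening: 0.039
t 5.0667 pos [ 0.5996 -0.116   0.3226] rot [-0.0013  0.0014 -0.0003] shift mm [ 0.1 -0.1  0.6] F [-1.4  5.4  2.4] open 0.03901728774711399
t: 5.4
tool_pos: [0.5998, -0.1153, 0.3234]
tool_rot: [0.231, 3.131, 0.0]
contact_force: [-0.6, -0.2, 1.2]
opening: 0.0293
t 5.4 pos [ 0.5998 -0.1153  0.3234] rot [0.0002 0.0017 0.001 ] shift mm [ 0.2 -0.7  1.4] F [-0.6 -0.2  1.2] open 0.029273570427395073
```

```bash
python3 -m crank '[[0,0,0,0,5,0,1],[0,0,0,0,8,0,1],[0,0,0,0,8,0,1],[0,0,0,0,8,0,1],[0,0,0,0,8,0,1]]' 60
python3 d.py .6438 .180 .322
```

```text
t: 5.82
tool_pos: [0.6052, -0.0784, 0.3234]
tool_rot: [0.234, 3.132, -0.005]
contact_force: [-1.1, -3.2, 1.0]
opening: 0.0288
t 5.8167 pos [ 0.6052 -0.0784  0.3234] rot [-0.0033  0.0012 -0.0011] shift mm [  0.3 261.3   0.6] F [-1.1 -3.2  1. ] open 0.028830100581692008
```

```bash
python3 -m crank '[[0,0,0,0,15,0,1],[0,0,0,0,20,0,1],[0,0,0,0,20,0,1],[0,0,0,0,20,0,1],[0,0,0,0,20,0,1],[0,0,0,0,20,0,1],[0,0,0,0,20,0,1],[0,0,0,0,15,0,1]]'
python3 d.py .6438 .180 .322
```

```text
t: 6.48
tool_pos: [0.6277, 0.08, 0.3234]
tool_rot: [0.233, 3.131, -0.01]
contact_force: [0.1, -5.2, -0.4]
opening: 0.0291
t 6.4833 pos [0.6277 0.08   0.3234] rot [-0.0059  0.0026 -0.0002] shift mm [ -1.1 101.3   0.8] F [ 0.1 -5.2 -0.4] open 0.029104439359395013
```

```bash
python3 -m crank '[[0,0,0,-0.5,15,0,1],[0,0,0,0,15,0,1],[0,0,0,0,15,0,1],[0,0,0,0,15,0,1],[0,0,0,0,12,0,1],[0,0,0,0,8,0,1],[0,0,0,0,4,0,1],[0,0,0,0,2,0,1]]'
python3 d.py .6438 .180 .322
```

```text
t: 7.15
tool_pos: [0.6412, 0.1777, 0.3235]
tool_rot: [0.227, 3.127, -0.006]
contact_force: [-0.1, -2.2, -0.1]
opening: 0.0288
t 7.15 pos [0.6412 0.1777 0.3235] rot [-0.0035  0.0067  0.0033] shift mm [-2.3  2.7  1.5] F [-0.1 -2.2 -0.1] open 0.02884416370951219
```

```bash
for i in 1; do python3 -m crank '[[0,0,0,0,2,0,1],[0,0,0,0,2,0,1],[0,0,0,0,2,0,1]]'
python3 d.py .6438 .180 .322;  python3 -m crank '[[0,0,0,0,3,0,1],[0,0,0,0,3,0,1]]'
python3 d.py .6438 .180 .322; done
```

```text
t: 7.4
tool_pos: [0.642, 0.1823, 0.3234]
tool_rot: [0.229, 3.129, -0.014]
contact_force: [-2.3, -13.2, 2.2]
opening: 0.0293
t 7.4 pos [0.642  0.1823 0.3234] rot [-0.0089  0.0053  0.0021] shift mm [-2.1 -2.   1.4] F [ -2.3 -13.2   2.2] open 0.02931810792192229
t: 7.57
tool_pos: [0.6428, 0.1839, 0.3234]
tool_rot: [0.234, 3.132, -0.031]
contact_force: [-4.3, -12.1, 2.0]
opening: 0.0291
t 7.5667 pos [0.6428 0.1839 0.3234] rot [-0.0199  0.0022 -0.0007] shift mm [-1.6 -3.7  1.4] F [ -4.3 -12.1   2. ] open 0.02911886945090442
```

```bash
python3 -m crank '[[0,0,0,0,3,0,0.25],[0,0,0,0,3,0,0.15],[0,0,0,0,2,0,0.1],[0,0,0,0,0,0,0.05]]' 30
python3 d.py .6438 .180 .322;python3 -c "
from fit import *
p=eyes.get_image('scene');print(spotter.mark_of('button_face',p)[:1])
u=np.array([np.cos(np.radians(81.7)),np.sin(np.radians(81.7)),0])
fit(np.array([.599,-.1195,.17])+.3*u,81.7,'pics/fit5.png')"
```

```text
t: 7.9
tool_pos: [0.6437, 0.1892, 0.3225]
tool_rot: [-0.238, -3.13, 0.042]
contact_force: [-0.6, 0.2, -0.8]
opening: 0.0402
t 7.9 pos [0.6437 0.1892 0.3225] rot [-0.0266 -0.0007 -0.0037] shift mm [-1.5 -9.   0.7] F [-0.6  0.2 -0.8] open 0.04017108421247177
[{'centre': [0.6495, 0.2028, 0.1708], 'confidence': 0.63}]
```

View pics/fit5.png

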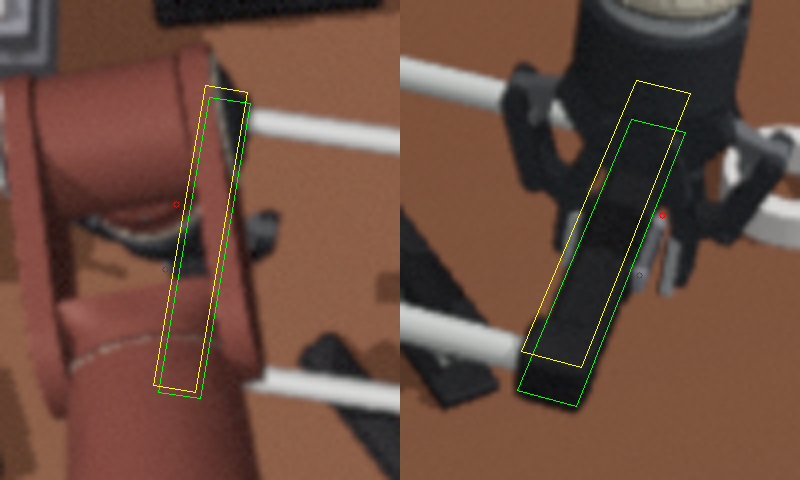

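```bash
python3 -m crank '[[0,0,0,0,0,0,-0.6],[-0.026,0,-0.004,0,-4,0,-0.6],[0,0,0,0,0,0,-0.6],[0,0,0,0,0,0,-0.6]]' 30
python3 d.py .5975 .1874 .322
```

```text
t: 8.43
tool_pos: [0.6428, 0.1863, 0.3229]
tool_rot: [-0.23, -3.133, -0.002]
contact_force: [0.9, 0.7, 0.3]
opening: 0.068
t 8.4333 pos [0.6428 0.1863 0.3229] rot [ 0.0014 -0.0004  0.0017] shift mm [45.  -5.5  0.9] F [0.9 0.7 0.3] open 0.06800707800588222
```

```bash
python3 -m crank '[[0,0,0,15,-3,0,-0.6],[0,0,0,15,-2,0,-0.6],[0,0,0,11,0,0,-0.6],[0,0,0,3,0,0,-0.6],[0,0,0,0,0,0,-0.6],[0,0,0,0,0,0,-0.6]]' 30
python3 d.py .5975 .1874 .322
```

```text
t: 8.93
tool_pos: [0.5971, 0.1887, 0.3232]
tool_rot: [0.23, 3.132, 0.0]
contact_force: [0.0, -0.1, 1.2]
opening: 0.0687
t 8.9333 pos [0.5971 0.1887 0.3232] rot [0.0004 0.0012 0.0016] shift mm [-0.6 -1.2  1.2] F [ 0.  -0.1  1.2] open 0.06874480070330585
```

```bash
python3 -m crank '[[0,0,0,0,-1,1,0.1],[0,0,0,0,0,0,0.1],[0,0,0,0,0,0,0.2],[0,0,0,0,0,0,0.2]]' 40
python3 d.py .5975 .1874 .322; python3 -c "
from fit import *
u=np.array([np.cos(np.radians(81.7)),np.sin(np.radians(81.7)),0])
fit(np.array([.599,-.1195,.17])+.3*u,81.7,'pics/fit6.png')"
```

```text
t: 9.27
tool_pos: [0.5984, 0.1876, 0.3224]
tool_rot: [0.231, 3.13, 0.001]
contact_force: [-0.4, -1.3, 0.8]
opening: 0.0341
t 9.2667 pos [0.5984 0.1876 0.3224] rot [0.0006 0.0026 0.0013] shift mm [ 0.8 -0.3  0.4] F [-0.4 -1.3  0.8] open 0.034137645242803265
```

View pics/fit6.png

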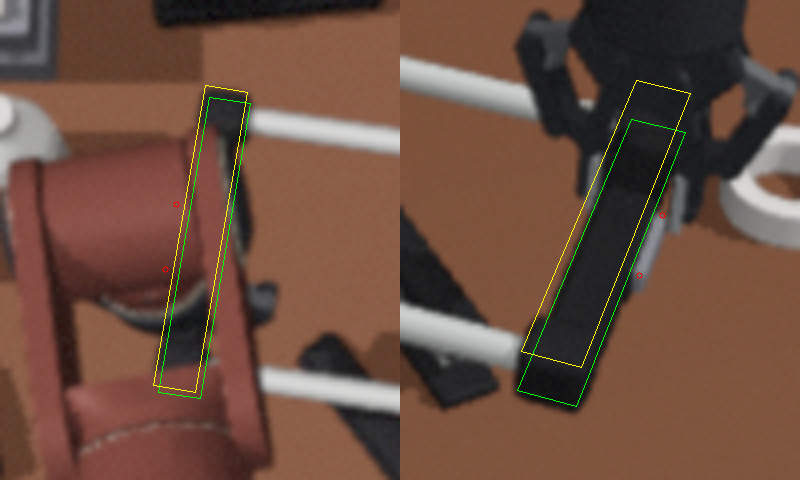

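```bash
python3 -m crank '[[0,0,0,0,0,0,1],[0,0,0,0,0,0,1],[0,0,0,0,0,0,1],[0,0,0,0,0,0,1]]' 60
python3 d.py .5975 .1874 .322; python3 -c "
from h import *
p=eyes.get_image('scene');c=proj(p,[.63,.19,.17])[0].astype(int)
cr=p['image'][c[1]-40:c[1]+35,c[0]-50:c[0]+50]
cv2.imwrite('pics/z.png',cv2.resize(cr,None,fx=8,fy=8,interpolation=cv2.INTER_CUBIC)[:,:,::-1])"
```

```text
t: 9.7
tool_pos: [0.5984, 0.1866, 0.3228]
tool_rot: [0.231, 3.132, -0.004]
contact_force: [-1.0, -0.8, 0.7]
opening: 0.027
t 9.7 pos [0.5984 0.1866 0.3228] rot [-0.0026  0.001   0.0014] shift mm [1.  0.6 0.8] F [-1.  -0.8  0.7] open 0.027017062847739904
```

View pics/z.png

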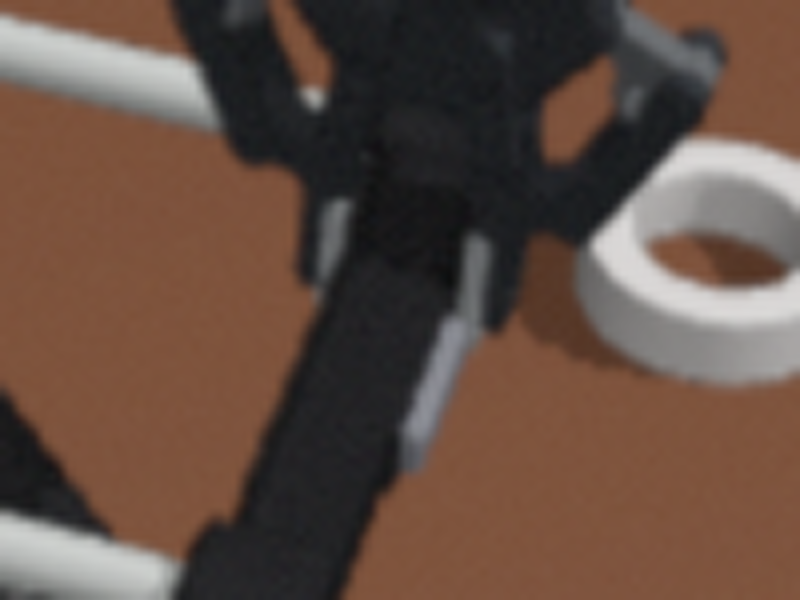

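```bash
python3 -m crank '[[0,0,0,0,-4,0,1],[0,0,0,0,-4,0,1],[0,0,0,0,-4,0,1]]' 70
python3 d.py .5975 .1874 .322
```

```text
t: 10.0
tool_pos: [0.5969, 0.18, 0.3227]
tool_rot: [0.227, 3.127, 0.025]
contact_force: [4.8, 21.4, -3.8]
opening: 0.027
t 10.0 pos [0.5969 0.18   0.3227] rot [0.0164 0.0049 0.0035] shift mm [0.4 7.4 0.9] F [ 4.8 21.4 -3.8] open 0.027038760583161067
```

The handle held against a 21 N inward push, so it is locked. Next I take the load off and level the tool.

```bash
python3 -m crank '[[0.016,0.004,0.003,0,5,0,1],[0,0,0,0,0,0,1],[0,0,0,0,0,0,1]]' 70
python3 d.py .5984 .1866 .3228
```

```text
t: 10.25
tool_pos: [0.5978, 0.1855, 0.3227]
tool_rot: [0.229, 3.13, -0.0]
contact_force: [0.2, -1.0, -0.3]
opening: 0.0274
t 10.25 pos [0.5978 0.1855 0.3227] rot [0.0002 0.0037 0.0025] shift mm [-0.4  1.2 -0.1] F [ 0.2 -1.  -0.3] open 0.02735871858405243
```

```bash
python3 -m crank '[[0,0,0,0,0,0,1],[0,0,0,0,0,0,1],[0,0,0,0,0,0,1],[0,0,0,0,0,0,1]]' 70; python3 -c "
from h import *
p=eyes.get_image('scene')
cv2.imwrite('pics/end.png',p['image'][:,:,::-1])
t=eyes.get_image('top')
for q in['stapler','radio','mouse','pen_cup','sanitiser','tape_roll']:
  for k in(p,t): print(q,[(np.round(d['centre'],3),round(d['confidence'],2)) for d in spotter.mark_of(q,k)[:1]])"
```

```text
t: 10.58
tool_pos: [0.5978, 0.1851, 0.3227]
tool_rot: [0.229, 3.13, 0.003]
contact_force: [1.3, 2.3, -1.1]
opening: 0.0274
stapler []
stapler [(array([0.554, 0.072, 0.005]), 0.72)]
radio [(array([ 0.582, -0.324,  0.184]), 0.63)]
radio [(array([ 0.584, -0.322,  0.184]), 0.81)]
mouse [(array([0.548, 0.38 , 0.002]), 0.63)]
mouse [(array([ 0.548,  0.379, -0.002]), 0.95)]
pen_cup [(array([0.681, 0.397, 0.001]), 0.84)]
pen_cup [(array([0.688, 0.403, 0.003]), 0.96)]
sanitiser [(array([ 0.735,  0.321, -0.   ]), 0.74)]
sanitiser [(array([0.738, 0.323, 0.005]), 0.78)]
tape_roll [(array([ 0.406,  0.271, -0.   ]), 0.6)]
tape_roll [(array([ 0.411,  0.27 , -0.002]), 0.46)]
```

View pics/end.png

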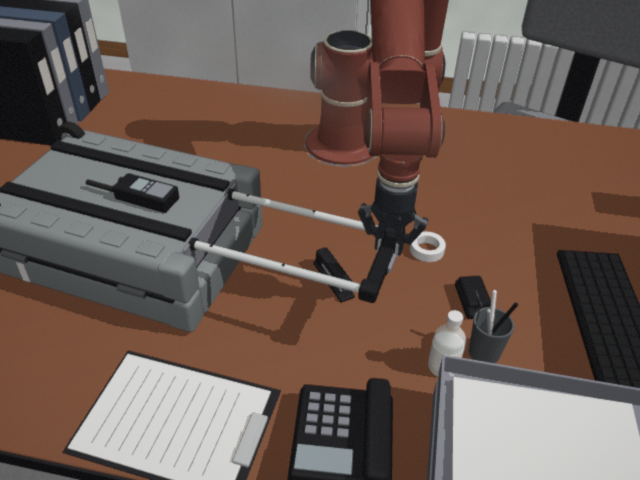

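The picture shows the handle fully out, with the bar at about (380,270) and the gripper on its near half. The loose things stand where they were at the start.

```bash
python3 -c "
from station import ctrl
print(ctrl.finish_job())"
```

```text
the job is handed in; nothing more can be done
None
```

The handle is out at its second stop and locked. The arm is holding the grip bar beside the button at a 70 N grip setting. I handed the job in at about 10.7 s of the 48 s allowed.

**What I did:** I squeezed the button in (fingers read about 29 mm, against 30 mm expected). I pulled the handle about 300 mm in one go past the first stop, until it met the end stop at about 13 N. I then opened the fingers while pulling lightly outward, so the button could spring back, and re-gripped the bar 45 mm to the robot's side of the button.

**Last checks:**
- **Lock:** a 21 N inward push moved the handle only by its play, although it slides with about 3 N when unlocked.
- **Button:** the close-up picture taken just after re-gripping shows it standing proud beside the finger.
- **Grip:** the fingers read about 27 mm, which fits the bar alone (28 mm) with nothing on the button.
- **Loose things:** all were found within a few millimetres of where they started. The stapler was seen only by the top camera at the end, because the networks missed it in the scene picture.

**Disagreement:** the contact position along the pull direction differed by about 3 mm from my camera fit, so I used the contact value for the second grip.

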